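Line up the canister set by size

TASK

Tidy the canister set away: stand the four white ceramic canisters in a row on the wooden stand, one upright in the middle of each cork disc, in order of size with the largest at the end next to the utensil crock and the smallest at the end next to the kettle. They are ceramic, so set each one down gently without dropping it, tip none over, and leave the pepper mill, oil bottle, ramekin and timer standing where they are.

Things in the scene. Friction and masses are not known exactly. Their poses are not given: they have to be found in the camera images.
- canister_small: The smallest of a graduated set of four round, straight-sided canisters: white glazed ceramic with a flat bamboo (light wood) lid 12 mm thick that is fixed on and 2 mm smaller in radius. Diameter 44 mm, 56 mm tall in all, about 100 g, loose, standing upright on the worktop at the start. Grip it by the ceramic side. Origin: centre of its underside; z is its axis, up. Its yaw means nothing.
- canister_medium: The second smallest of a graduated set of four round, straight-sided canisters: white glazed ceramic with a flat bamboo (light wood) lid 12 mm thick that is fixed on and 2 mm smaller in radius. Diameter 51 mm, 78 mm tall in all, about 160 g, loose, standing upright on the worktop at the start. Grip it by the ceramic side. Origin: centre of its underside; z is its axis, up. Its yaw means nothing.
- canister_large: The second largest of a graduated set of four round, straight-sided canisters: white glazed ceramic with a flat bamboo (light wood) lid 12 mm thick that is fixed on and 2 mm smaller in radius. Diameter 58 mm, 100 mm tall in all, about 250 g, loose, standing upright on the worktop at the start. Grip it by the ceramic side. Origin: centre of its underside; z is its axis, up. Its yaw means nothing.
- canister_largest: The largest of a graduated set of four round, straight-sided canisters: white glazed ceramic with a flat bamboo (light wood) lid 12 mm thick that is fixed on and 2 mm smaller in radius. Diameter 65 mm, 122 mm tall in all, about 360 g, loose, standing upright on the worktop at the start. Grip it by the ceramic side. Origin: centre of its underside; z is its axis, up. Its yaw means nothing.
- stand: The canister stand: a dark wooden board 90 mm (x) by 390 mm (y), 20 mm thick, on two feet; fixed. Its flat top is 45 mm above the worktop. Inlaid flush in it is a row of four equal round cork discs, 76 mm in diameter, one for each canister, centred at y = -142.5, -47.5, +47.5 and +142.5 mm (x = 0) in the stand's frame. Origin: middle of the stand at worktop level; y runs along the row, x across it, away from the robot, z up. Nothing stands on it at the start.
- crock: The utensil crock: brownish stoneware pot 112 mm in diameter, 150 mm tall, holding wooden spoons, a turner and a whisk that reach 280 mm high; fixed. It stands beyond one end of the stand (a steel kettle stands beyond the other end; which is where changes). Origin: centre of its underside.
- mill: Bystander: turned dark-wood pepper mill, 52 mm in diameter at the foot, 136 mm tall, loose, upright among the canisters. Origin: centre of its underside.
- oil: Bystander: green glass oil bottle with a paper label and dark cap, 54 mm in diameter, 140 mm tall, loose, upright among the canisters. Origin: centre of its underside.
- ramekin: Bystander: empty brownish stoneware ramekin, 72 mm across the rim, 38 mm tall, loose. Origin: centre of its underside.
- timer: Bystander: round kitchen timer with a steel turning rim and white face, 66 mm in diameter, 46 mm tall, loose, lying face up. Origin: centre of its underside.
Mind the look-alikes: they are no part of the job. Leave any orange or purple look-alike of the canister_small alone.

How it is judged:
By the outcome, as a careful person would: the job done as asked, in the order asked, and still so for the second after the job is handed in, with the robot touching nothing.
It also fails if it takes over 107 s, if anything falls off the work surface, if the arm or the gripper's body presses on something with over 40 N, if the wrist force passes 120 N, or if a joint passes its speed limit or range.

ROBOT

A 6-joint arm with a two-finger parallel gripper is mounted at the origin on the work surface. World frame = base frame: x ahead of the robot, y to its left, z up, the work surface at z = 0. Lengths are in mm, angles in rad, forces in N, time in s.
With the tool pointing down it reaches from about 350 to 975 mm from the base axis. Payload 7.1 kg.
Tool frame: the origin (TCP) lies at the centre of the arm's flange, where the gripper is bolted on; the fingertips stand 182 mm ahead of it and the grasp point (between the pads) lies 163 mm ahead of it; z points along the fingers, y is the line along which they close (so a half turn about z gives the same grasp; the last joint's range is limited). The gripper opens to 88 mm and grips with 3 to 60 N. Pads are 20 mm wide; open, the fingers measure 115 mm over their backs; the gripper's body (75 mm by 178 mm) begins 61 mm behind the grasp point.
Start: joints at [1.299, 0.423, 1.63, -0, 1.089, -0.019], TCP at [156.291, 605.128, 404.675] pointing down, gripper open.
Joint ranges: [-3, 3], [-0.9, 2.11], [0.09, 2.58], [-1.31, 4.45], [0.11, 2.69], [-2.54, 2.54]. Speed limits (rad/s): [2.39, 2.39, 3.01, 3.14, 3.14, 3.14].

INTERFACE

Orientations are given as a rotation vector (axis times angle).
In Python, from workcell import readout, get_image, ctrl gives the robot as it stands.
- The arm moves only by the tool step_arm, never from a script. Its argument "targets" is a list that holds one entry, the list of rows, each a list of 7 numbers: the shift along the world's x, y, z as a fraction of full scale, then the turn, a rotation vector about the world's x, y, z as a fraction of full scale, then the opening, from 0 (shut) to 1 (fully open). In form: [[[dx, dy, dz, wx, wy, wz, claw], ...]]. A call has exactly 5 rows; each row shifts and turns the commanded pose from where the row before left it; what a row does not reach is not made up. Full scale, the value 1, is 0.05 m for a shift and 4 degrees for a turn. A row lasts 1/8 s, in which the tool goes at most 62.5 mm and 10.7 degrees, less where a joint would pass 70% of its speed; a pose out of reach is approached as far as the arm can. A call with a number of a shift or a turn outside -1 to 1 is refused whole. A call with a gripper value outside its range is refused whole. The fingers move at their own pace and stop on an object; the grip force is fixed at half the most. Time passes only in rows, so rows that do not move let the fingers close, or fill a call up. It gives the time, the measured TCP pose, the force, the opening and the grip force at its end, in the units of the state.
- readout.get_obs(): the state, without advancing time (a new reading comes with each control period).
- get_image(name): name is "scene" or "top" or "wrist"; returns a dict with "pixels" (400x640x3 uint8, red, green, blue), "intrinsics" (3x3 intrinsics, pixels), "extrinsics" (4x4, takes a point from world to camera coordinates). Camera axes: x right, y down, z forward; pixel columns grow to the right and rows downward; lengths in mm; the calibration is good to about 2 mm. A picture is of the moment at which its call begins. There is no depth.
- ctrl.close_job(): hands the job in; it is judged then, once.
The state is a dict: "t": time; "qpos": joint angles; "qvel": joint speeds; "joint_torque": joint torques, N m; "ee_pos": TCP position; "orientation": TCP orientation; "ft_force": force on the tool from outside, world axes, zero at the start; "moment": the same for the moment, N m; "width": finger opening in mm; "grasp_force": force on a finger pad.
Only numpy, scipy, OpenCV 4.12 (cv2) and the standard library are available. Lean on these libraries where they do the work, as an engineer would, in place of code of your own. Each camera call takes 0.05 s, during which the arm holds its last target. There are 200 camera calls.

## Working session

There is one attempt and no reset: what is moved stays moved. The work goes in short steps, Python scripts to look and compute and a tool call to move; the robot and the scene stay as the last step left them, time stands still between calls to the robot, and variables do not carry over. Pictures are saved under pics/ and viewed, at most 17 in all, crops included, and the job is handed in when it is done.

Besides the shell and the picture viewer there is one more tool, called as name(argument=value, ...) on one line, values as JSON. step_arm: Moves the arm, as the interface text tells. Shift numbers are shares of 0.05 m and turn numbers shares of 4 degrees, none past 1 either way. Its arguments: {"type":"object","properties":{"targets":{"type":"array"}},"required":["targets"]}

```bash
mkdir -p pics; ls
python3 - <<'E'
from workcell import readout,get_image
import cv2,pickle
o=readout.get_obs();print({k:o[k] for k in('t','ee_pos','orientation','width')})
for n in('top','scene'):
    d=get_image(n);pickle.dump(d,open(n+'0.pkl','wb'));cv2.imwrite(f'pics/{n}0.png',d['pixels'][...,::-1]);print(n,d['intrinsics'],d['extrinsics'])
E
```

```text
pics
{'t': 0.0, 'ee_pos': array([156.21676759, 604.86592003, 403.89386066]), 'orientation': array([-3.96014460e-01, -3.11631835e+00,  2.47234895e-03]), 'width': 87.93753025561143}
top [[393.91296894   0.         317.35804308]
 [  0.         393.91296894 200.08690359]
 [  0.           0.           1.        ]] [[-1.65096206e-02 -9.99670680e-01  1.96459733e-02  2.92135776e+01]
 [-9.96872694e-01  1.49383924e-02 -7.75994656e-02  5.39029476e+02]
 [ 7.72804313e-02 -2.08656720e-02 -9.96791031e-01  1.25275920e+03]
 [ 0.00000000e+00  0.00000000e+00  0.00000000e+00  1.00000000e+00]]
scene [[413.22836423   0.         318.67323142]
 [  0.         413.22836423 198.84479334]
 [  0.           0.           1.        ]] [[-8.62826655e-01  5.05487903e-01  3.48481641e-03  4.47163445e+02]
 [ 2.61157089e-01  4.51655211e-01 -8.53114614e-01 -1.12487007e+02]
 [-4.32813053e-01 -7.35179944e-01 -5.21711904e-01  1.56028886e+03]
 [ 0.00000000e+00  0.00000000e+00  0.00000000e+00  1.00000000e+00]]
```

View pics/top0.png

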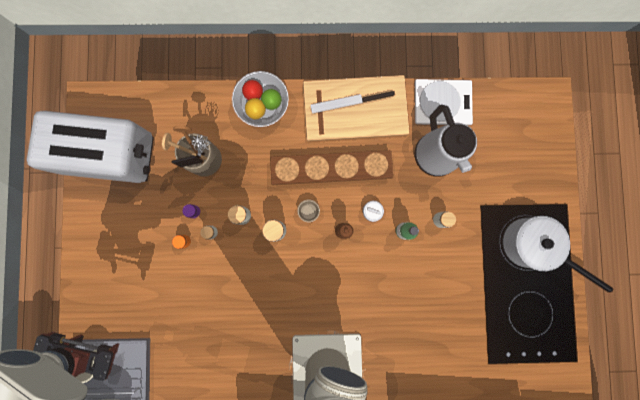

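View pics/scene0.png

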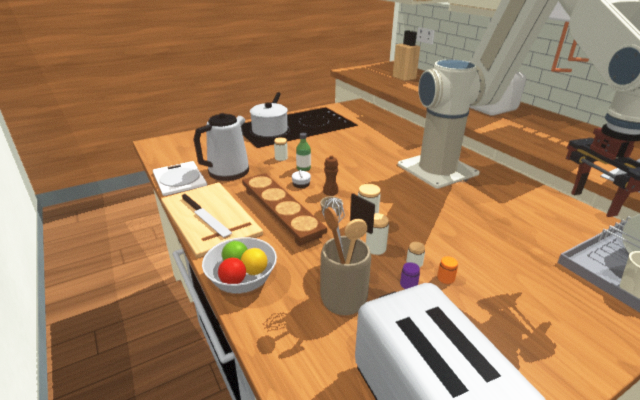

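The top view shows the stand with cork discs at (287,168), (317,167), (347,166) and (376,164). The crock is at (197,155), on the +y end, and the kettle at (445,150), on the -y end. The white canisters with bamboo lids are at (209,232), (238,214), (273,230) and (447,219). The purple (191,211) and orange (179,242) ones are look-alikes, so I'll leave them. I'll confirm the four in an enlarged crop while measuring.

```bash
cat > h.py <<'E'
import numpy as np,cv2,pickle
def ray(d,u,v,z):
    K,T=d['intrinsics'],d['extrinsics'];R,t=T[:3,:3],T[:3,3]
    c=-R.T@t; r=R.T@np.linalg.solve(K,[u,v,1.]); return c+r*(z-c[2])/r[2]
def proj(d,p):
    p=d['extrinsics'][:3,:3]@np.array(p,float)+d['extrinsics'][:3,3]; q=d['intrinsics']@p; return q[:2]/q[2]
def blobs(d,roi,lo,hi,amin=30):
    x0,y0,x1,y1=roi
    hsv=cv2.cvtColor(d['pixels'],cv2.COLOR_RGB2HSV)[y0:y1,x0:x1]
    m=cv2.inRange(hsv,np.array(lo),np.array(hi))
    n,l,s,c=cv2.connectedComponentsWithStats(m)
    return [(c[i]+[x0,y0],s[i]) for i in range(1,n) if s[i][4]>=amin],m
E
python3 - <<'E'
from h import *
d=pickle.load(open('top0.pkl','rb'));s=pickle.load(open('scene0.pkl','rb'))
hsv=cv2.cvtColor(d['pixels'],cv2.COLOR_RGB2HSV)
for p in [(209,232),(207,232),(238,214),(240,213),(236,216),(273,230),(447,219),(441,219),(287,168),(260,190),(300,225)]: print(p,hsv[p[1],p[0]])
b,m=blobs(d,(170,195,470,255),(12,40,195),(32,140,255),15)
for c,st in b:print(c.round(1),st, [ray(d,*c,z)[:2].round(1) for z in(56,78,100,122)])
b,m2=blobs(d,(268,145,395,187),(5,60,130),(30,190,255),200)
for c,st in b:print('cork',c.round(1),st,ray(d,*c,45)[:2].round(1))
a=cv2.resize(d['pixels'][195:255,170:290],None,fx=5,fy=5,interpolation=2)
e=cv2.resize(d['pixels'][195:255,420:470],None,fx=4,fy=5)
e2=cv2.resize(s['pixels'][130:300,240:480],None,fx=3.2,fy=1.7)
cv2.imwrite('pics/crop.png',np.vstack([np.hstack([a,e]),cv2.resize(s['pixels'][130:300,250:470],(800,300))])[...,::-1])
E
```

```text
(209, 232) [ 16 112 185]
(207, 232) [ 15 115 178]
(238, 214) [ 20  97 248]
(240, 213) [ 20  98 247]
(236, 216) [ 18 104 246]
(273, 230) [ 20  99 247]
(447, 219) [ 17 106 236]
(441, 219) [ 15 118 206]
(287, 168) [ 14 126 207]
(260, 190) [ 13 148 164]
(300, 225) [ 13 150 175]
[239.9 214.1] [ 65  11  11  17 127] [array([496.5, 264.1]), array([495.5, 260.2]), array([494.5, 256.4]), array([493.5, 252.5])]
[448.5 219. ] [271  16  16  16 187] [array([ 470.8, -391. ]), array([ 470.3, -383.2]), array([ 469.8, -375.4]), array([ 469.2, -367.6])]
[272.4 230.2] [ 92  25  21  21 337] [array([444.6, 163.2]), array([444.5, 161.1]), array([444.4, 159.1]), array([444.4, 157. ])]
cork [332.9 166.7] [   0    0  127   42 3541] [643.7 -30.3]
```

View pics/crop.png

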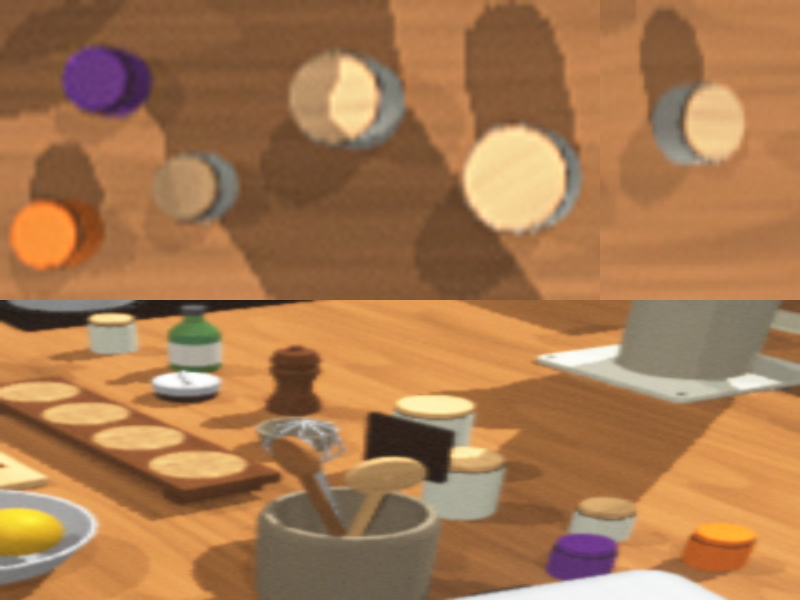

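The crop confirms it. Sizes by lid width are small (206,232) at 13 px, medium (448,219) at 15 px, large (236,214) at 18.5 px and largest (273,230) at 21 px. All four are white with bamboo lids, and the orange and purple ones have no such lid.

Run:
```python
from h import *
d=pickle.load(open('top0.pkl','rb'))
hsv=cv2.cvtColor(d['pixels'],cv2.COLOR_RGB2HSV)
for n,u,v,r,h in[('small',206.5,232,20,56),('medium',448,219,23.5,78),('large',236.5,214.5,27,100),('largest',272.5,230,30.5,122)]:
    m=np.zeros((400,640),np.uint8); w=int(r*.345+4); u0,v0=int(u),int(v)
    sl=np.s_[v0-w:v0+w,u0-w:u0+w]; m[sl]=cv2.inRange(hsv[sl],np.array((8,70,100)),np.array((30,128,255)))
    m=cv2.morphologyEx(m,cv2.MORPH_OPEN,np.ones((3,3),np.uint8))
    c=max(cv2.findContours(m,0,2)[0],key=cv2.contourArea); (cx,cy),rr=cv2.minEnclosingCircle(c)
    x,y,ww,hh=cv2.boundingRect(c); e=((x+(ww-1)/2),(y+(hh-1)/2))
    print(n,np.round((cx,cy,rr),1),e,ww,hh,'exp px',round(2*r*394/(1250-h),1),ray(d,*e,h)[:2].round(1),ray(d,cx,cy,h)[:2].round(1), 'manual',ray(d,u,v,h)[:2].round(1))
m=np.zeros((400,640),np.uint8);m[140:190,262:400]=cv2.inRange(hsv[140:190,262:400],np.array((8,60,150)),np.array((30,200,255)))
st=cv2.inRange(hsv,np.array((0,60,40)),np.array((20,255,125)))
g=hsv[...,2].astype(int)
print('V row 168',g[168,262:400].tolist())
for u in(287,317,347,376):
    w=m[150:184,u-14:u+15];n,l,s,c=cv2.connectedComponentsWithStats(w);i=1+np.argmax(s[1:,4]);cc=[u-14+s[i][0]+(s[i][2]-1)/2,150+s[i][1]+(s[i][3]-1)/2]
    print('cork',cc,s[i],(c[i]+[u-14,150]).round(1),ray(d,*(c[i]+[u-14,150]),45)[:2].round(1))
for n,u,v,h in[('purple',190,210.5,56),('orange',178.5,241.5,56),('mill',344,229,136),('oil',408,231,100),('ram',308,210,38),('timer',373,211,46),('crock',198,155,150),('kettle',447,150,150),('stTL',270,151,45),('stTR',390,147,45),('stBL',272,184,45),('stBR',392,180,45)]:print(n,ray(d,u,v,h)[:2].round(0))
```

```text
small [207.6 232.1   7.3] (207.0, 232.0) 13 15 exp px 13.2 [442.4 365.9] [442.  364.1] manual [442.4 367.4]
medium [447.  218.8   8.7] (447.5, 219.0) 16 17 exp px 15.8 [ 470.2 -380. ] [ 470.9 -378.3] manual [ 470.2 -381.5]
large [236.6 214.1  10.1] (236.5, 214.5) 18 20 exp px 18.5 [493.4 266.5] [494.7 266.1] manual [493.4 266.5]
largest [272.9 230.2  11.4] (272.5, 230.0) 22 23 exp px 21.3 [445.  156.7] [444.3 155.5] manual [445.  156.7]
V row 168 [182, 186, 185, 182, 182, 166, 165, 160, 133, 127, 132, 134, 138, 191, 226, 227, 223, 219, 218, 218, 211, 205, 204, 193, 194, 207, 210, 190, 184, 205, 219, 206, 198, 208, 212, 219, 214, 140, 129, 131, 132, 130, 142, 191, 220, 223, 213, 217, 202, 187, 193, 208, 212, 195, 192, 196, 205, 202, 196, 198, 207, 206, 206, 196, 206, 224, 212, 137, 131, 133, 132, 137, 140, 177, 187, 195, 216, 207, 195, 188, 192, 200, 200, 200, 194, 191, 188, 193, 205, 210, 224, 224, 223, 215, 207, 204, 155, 130, 130, 128, 127, 127, 137, 181, 200, 210, 229, 218, 210, 204, 200, 199, 205, 208, 197, 177, 187, 203, 208, 204, 192, 203, 207, 199, 195, 163, 122, 121, 119, 122, 138, 171, 173, 186, 184, 186, 189, 183]
cork [np.float64(286.5), np.float64(169.0)] [  2   7  24  25 473] [286.6 168.9] [638.7 117.5]
cork [np.float64(316.5), np.float64(167.5)] [  2   6  24  24 465] [316.4 167.4] [642.1  22.4]
cork [np.float64(346.0), np.float64(165.5)] [  1   4  25  24 461] [346.2 165.7] [646.6 -72.8]
cork [np.float64(376.0), np.float64(164.0)] [  2   2  25  25 460] [375.7 164.2] [ 650.  -167.4]
purple [510. 419.]
orange [415. 454.]
mill [444. -53.]
oil [ 435. -250.]
ram [507.  51.]
timer [ 500. -155.]
crock [666. 369.]
kettle [ 672. -362.]
stTL [697. 170.]
stTR [ 705. -215.]
stBL [591. 164.]
stBR [ 598. -218.]
```

step_arm(targets=[[[0.29,-0.45,-0.06,0,0,-0.9,1],[0.29,-0.45,-0.06,0,0,-0.9,1],[0.29,-0.45,-0.06,0,0,-0.9,1],[0.29,-0.45,-0.06,0,0,-0.9,1],[0.29,-0.45,-0.06,0,0,-0.9,1]]])

```text
t: 0.72
ee_pos: [229.1, 491.7, 389.3]
orientation: [-0.882, -3.015, 0.001]
ft_force: [0.6, 0.5, 0.3]
width: 87.8
grasp_force: 0.0
```

step_arm(targets=[[[0.29,-0.45,-0.06,0,0,-0.9,1],[0.29,-0.45,-0.06,0,0,-0.9,1],[0.29,-0.45,-0.06,0,0,-0.9,1],[0.29,-0.45,-0.06,0,0,-0.9,1],[0.29,-0.45,-0.06,0,0,-0.9,1]]])

```text
t: 1.35
ee_pos: [301.6, 379.3, 374.4]
orientation: [-1.342, -2.84, 0.001]
ft_force: [-0.2, 0.9, -0.5]
width: 88.0
grasp_force: 0.0
```

step_arm(targets=[[[0.29,-0.45,-0.06,0,0,-0.9,1],[0.29,-0.45,-0.06,0,0,-0.9,1],[0.29,-0.45,-0.06,0,0,-0.9,1],[0.29,-0.45,-0.06,0,0,-0.9,1],[0.29,-0.45,-0.06,0,0,-0.9,1]]])

```text
t: 1.98
ee_pos: [374.1, 266.8, 359.4]
orientation: [-1.77, -2.595, 0.001]
ft_force: [-0.4, -0.4, 0.3]
width: 87.8
grasp_force: 0.0
```

step_arm(targets=[[[0.29,-0.45,-0.06,0,0,-0.9,1],[0.29,-0.45,-0.06,0,0,-0.9,1],[0.29,-0.45,-0.06,0,0,-0.9,1],[0.29,-0.45,-0.06,0,0,-0.9,1],[0,0,0,0,0,0,1]]])

```text
t: 2.6
ee_pos: [432.2, 176.6, 347.3]
orientation: [-2.082, -2.353, 0.001]
ft_force: [-0.2, -0.4, 0.1]
width: 87.7
grasp_force: 0.0
```

```bash
cat >> h.py <<'E'
def shot(n,name):
    from workcell import get_image
    d=get_image(n);pickle.dump(d,open(name+'.pkl','wb'));cv2.imwrite(f'pics/{name}.png',d['pixels'][...,::-1]);return d
E
python3 - <<'E'
from h import *
from workcell import readout
o=readout.get_obs();print({k:o[k] for k in('t','ee_pos','orientation','width','ft_force','qpos')})
d=shot('wrist','w1');print(d['extrinsics'].round(3),d['intrinsics'].round(1));print(proj(d,(445,156.5,122)))
E
```

```text
{'t': 2.6, 'ee_pos': array([432.22056441, 176.63459496, 347.31863264]), 'orientation': array([-2.08169077e+00, -2.35250083e+00,  1.09243346e-03]), 'width': 87.69479507682895, 'ft_force': array([-0.18733298, -0.37485964,  0.11682242]), 'qpos': array([ 3.62482268e-01,  2.77990743e-01,  2.01574183e+00, -7.32759841e-05,
        8.48616937e-01,  2.40535947e-01])}
[[ 9.93000e-01  1.20000e-01 -0.00000e+00 -4.49201e+02]
 [ 1.15000e-01 -9.46000e-01  3.03000e-01  9.73320e+01]
 [ 3.60000e-02 -3.01000e-01 -9.53000e-01  3.74559e+02]
 [ 0.00000e+00  0.00000e+00  0.00000e+00  1.00000e+00]] [[359.2   0.  319.5]
 [  0.  359.2 196.8]
 [  0.    0.    1. ]]
[337.45888866 255.84403029]
```

View pics/w1.png

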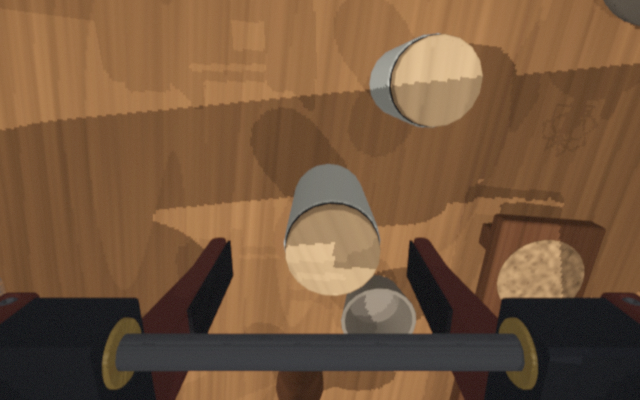

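The wrist view shows the largest canister's lid centred near (332,250), between the open fingers. The large canister's lid is at about (435,80) and the cork disc at (541,278).

```bash
cat >> h.py <<'E'
def lid(d,u,v,w,h,slo=60,shi=135,vlo=90):
    hsv=cv2.cvtColor(d['pixels'],cv2.COLOR_RGB2HSV);u,v=int(u),int(v)
    m=np.zeros((400,640),np.uint8);sl=np.s_[max(0,v-w):v+w,max(0,u-w):u+w]
    m[sl]=cv2.inRange(hsv[sl],np.array((8,slo,vlo)),np.array((32,shi,255)))
    m=cv2.morphologyEx(m,cv2.MORPH_OPEN,np.ones((5,5),np.uint8))
    c=cv2.convexHull(max(cv2.findContours(m,0,2)[0],key=cv2.contourArea));e=cv2.fitEllipse(c)
    return e,ray(d,*e[0],h)[:2].round(1)
E
python3 - <<'E'
from h import *
d=pickle.load(open('w1.pkl','rb'))
for a in[(332,250,58,122),(435,80,58,100),(541,278,50,45)]:print(lid(d,*a))
print('manual',ray(d,332,249.5,122)[:2],ray(d,435,80,100)[:2],ray(d,541,278,45)[:2])
E
```

```text
(((332.20281982421875, 250.5248565673828), (92.77896118164062, 97.73827362060547), 84.29035186767578), array([441.2, 159.8]))
(((436.8421325683594, 79.89215850830078), (89.3849105834961, 98.30437469482422), 32.35927200317383), array([491. , 268.9]))
(((540.4849853515625, 275.6785583496094), (69.85987854003906, 90.91029357910156), 69.46818542480469), array([635.1, 120.5]))
manual [440.99355843 160.46273896] [489.92789331 268.67060156] [636.29024292 118.34299842]
```

step_arm(targets=[[[0.11,-0.19,0,0,0,-0.6,1],[0.11,-0.18,0,0,0,-0.58,1],[0,0,-0.5,0,0,0,1],[0,0,-0.6,0,0,0,1],[0,0,-0.6,0,0,0,1]]])

```text
t: 3.28
ee_pos: [443.0, 159.0, 262.1]
orientation: [2.175, 2.266, 0.001]
ft_force: [-0.3, 1.0, 0.1]
width: 87.6
grasp_force: 0.0
```

step_arm(targets=[[[0,0,-0.38,0,0,0,1],[0,0,0,0,0,0,1],[0,0,0,0,0,0,0.3],[0,0,0,0,0,0,0.3],[0,0,0,0,0,0,0.3]]])

```text
t: 3.9
ee_pos: [442.9, 159.2, 244.4]
orientation: [2.174, 2.267, 0.001]
ft_force: [-3.0, -0.6, 5.2]
width: 64.8
grasp_force: 30.0
```

step_arm(targets=[[[0,0,0,0,0,0,0.3],[0,0,0,0,0,0,0.3],[0,0,0,0,0,0,0.3],[0,0,0,0,0,0,0.3],[0,0,0,0,0,0,0.3]]])

```text
t: 4.53
ee_pos: [442.9, 159.2, 244.4]
orientation: [2.174, 2.267, 0.001]
ft_force: [-1.5, -0.8, 6.7]
width: 64.4
grasp_force: 30.0
```

Run:
```python
from h import *
from workcell import readout
o=readout.get_obs();print({k:o[k] for k in('t','ee_pos','orientation','width','ft_force','grasp_force')})
d=shot('wrist','w2');t=shot('top','t2');print(proj(d,(*o['ee_pos'][:2],122)))
```

```text
{'t': 4.525, 'ee_pos': array([442.90994524, 159.21932428, 244.4213024 ]), 'orientation': array([2.17427108e+00, 2.26705010e+00, 1.36346006e-03]), 'width': 64.43420293674397, 'ft_force': array([-1.4665228 , -0.77925986,  6.74224273]), 'grasp_force': 29.991264726268128}
[321.91460293 337.41399048]
```

View pics/w2.png

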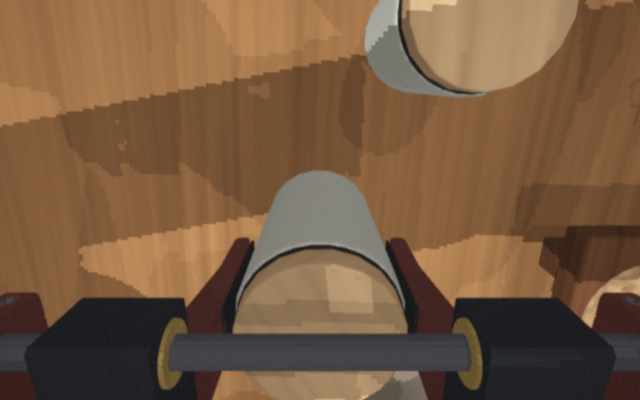

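step_arm(targets=[[[0,0,0.2,0,0,0,0.3],[0,0,0.45,0,0,0,0.3],[0,0,0.45,0,0,0,0.3],[0.2,-0.05,0.4,0,0,0,0.3],[0.4,-0.08,0,0,0,0,0.3]]])

```text
t: 5.25
ee_pos: [473.3, 152.6, 320.1]
orientation: [2.173, 2.267, 0.004]
ft_force: [0.7, 0.1, -4.4]
width: 64.4
grasp_force: 30.0
```

step_arm(targets=[[[0.5,-0.1,0,0,0,0,0.3],[0.5,-0.1,0,0,0,0,0.3],[0.5,-0.1,0,0,0,0,0.3],[0.5,-0.1,0,0,0,0,0.3],[0.5,-0.1,0,0,0,0,0.3]]])

```text
t: 5.88
ee_pos: [599.0, 126.9, 317.1]
orientation: [-2.174, -2.266, 0.002]
ft_force: [1.0, 0.9, -4.4]
width: 64.4
grasp_force: 30.0
```

step_arm(targets=[[[0.4,-0.08,0,0,0,0,0.3],[0.3,-0.06,0,0,0,0,0.3],[0.086,-0.02,0,0,0,0,0.3],[0,0,-0.2,0,0,0,0.3],[0,0,0,0,0,0,0.3]]])

```text
t: 6.5
ee_pos: [636.0, 119.7, 307.2]
orientation: [-2.173, -2.266, 0.004]
ft_force: [-0.9, 0.6, -5.0]
width: 65.0
grasp_force: 30.0
```

Run:
```python
from h import *
from workcell import readout
o=readout.get_obs();print({k:o[k] for k in('t','ee_pos','orientation','width','ft_force','grasp_force')})
d=shot('wrist','w3')
for c in [(640.6,23.6),(637.2,118.7)]:print(proj(d,(*c,45)))
```

```text
{'t': 6.5, 'ee_pos': array([635.97937714, 119.6695489 , 307.21397811]), 'orientation': array([-2.17289407, -2.26630952,  0.00388861]), 'width': 64.95854849824786, 'ft_force': array([-0.90974489,  0.64581272, -4.99797971]), 'grasp_force': 29.97849809238687}
[322.53752988 319.36953869]
[323.56941362 205.99255091]
```

View pics/w3.png

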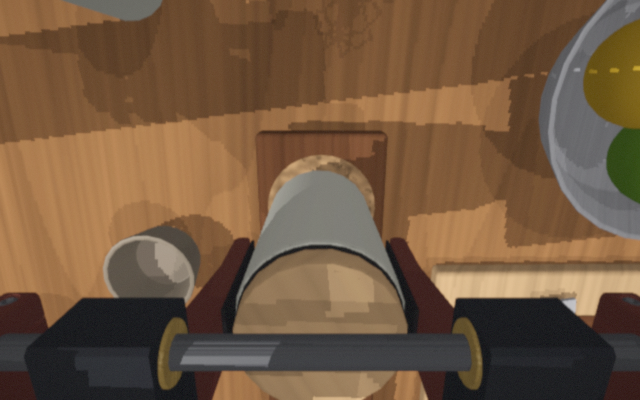

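Largest canister hangs over disc 1, whose edge runs u 269–375 (centre 322). The canister's centre is at 320, so I'll move +1.2 mm in x and go down gently.

step_arm(targets=[[[0.02,0,-0.1,0,0,0,0.3],[0,0,-0.1,0,0,0,0.3],[0,0,-0.06,0,0,0,0.3],[0,0,-0.03,0,0,0,0.3],[0,0,0,0,0,0,0.3]]])

```text
t: 7.18
ee_pos: [638.1, 119.6, 294.1]
orientation: [-2.174, -2.267, 0.0]
ft_force: [-0.5, 0.1, -5.2]
width: 64.5
grasp_force: 30.0
```

Run:
```python
from h import *
d=shot('wrist','w4')
for dy in(0,38,32.5):print(proj(d,(637.2,118.7+dy,45)))
cv2.imwrite('pics/c4.png',cv2.resize(d['pixels'][100:300,220:420],(600,600),interpolation=2)[...,::-1])
```

```text
[319.53765093 212.24910505]
[321.92796187 157.01476561]
[321.56745162 165.34529089]
```

View pics/c4.png

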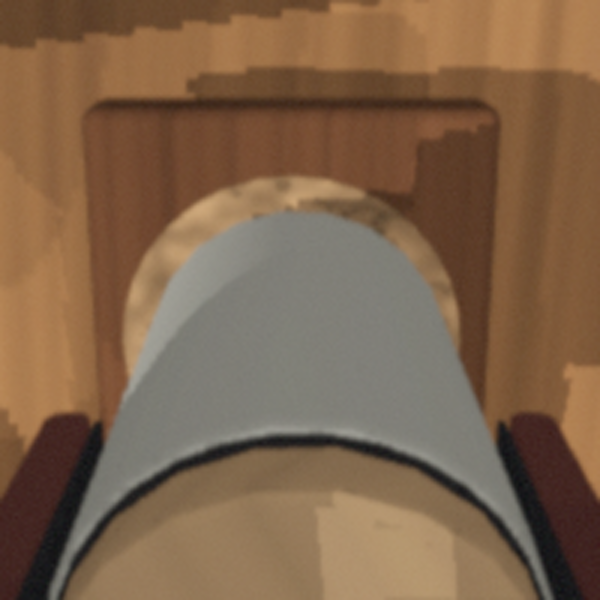

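step_arm(targets=[[[-0.04,0.025,0,0,0,0,0.3],[0,0,-0.03,0,0,0,0.3],[0,0,-0.03,0,0,0,0.3],[0,0,-0.02,0,0,0,0.3],[0,0,0,0,0,0,0.3]]])

```text
t: 7.85
ee_pos: [636.1, 120.9, 290.0]
orientation: [-2.174, -2.267, 0.0]
ft_force: [-0.3, -0.6, -4.4]
width: 64.7
grasp_force: 30.0
```

step_arm(targets=[[[0,0,-0.012,0,0,0,0.3],[0,0,-0.012,0,0,0,0.3],[0,0,0,0,0,0,0.3],[0,0,0,0,0,0,0.3],[0,0,0,0,0,0,0.3]]])

```text
t: 8.48
ee_pos: [636.1, 120.9, 289.5]
orientation: [2.174, 2.267, 0.0]
ft_force: [-3.0, -1.5, 5.0]
width: 64.8
grasp_force: 30.0
```

step_arm(targets=[[[0,0,0,0,0,0,1],[0,0,0,0,0,0,1],[0,0,0,0,0,0,1],[0,0,0.3,0,0,0,1],[0,0,0.6,0,0,0,1]]])

```text
t: 9.1
ee_pos: [635.8, 120.8, 334.0]
orientation: [-2.174, -2.266, 0.003]
ft_force: [0.2, 0.6, -0.1]
width: 88.0
grasp_force: 0.0
```

step_arm(targets=[[[0,0,0.6,0,0,0,1],[-0.2,0.2,0.1,0,0,0,1],[-0.45,0.46,0,0,0,0,1],[-0.5,0.5,0,0,0,0,1],[-0.5,0.5,0,0,0,0,1]]])

```text
t: 9.72
ee_pos: [551.8, 204.8, 368.2]
orientation: [-2.174, -2.267, 0.002]
ft_force: [0.4, 1.3, 0.1]
width: 88.0
grasp_force: 0.0
```

step_arm(targets=[[[-0.5,0.5,-0.2,0,0,0,1],[-0.45,0.5,-0.3,0,0,0,1],[-0.3,0.3,-0.2,0,0,0,1],[0,0,0,0,0,0,1],[0,0,0,0,0,0,1]]])

```text
t: 10.35
ee_pos: [491.7, 268.7, 334.3]
orientation: [2.174, 2.267, 0.001]
ft_force: [0.0, 0.1, 0.4]
width: 87.7
grasp_force: 0.0
```

Run:
```python
from h import *
d=shot('wrist','w5');t=shot('top','t5')
p=proj(d,(491,269,100));print(p,lid(d,*p,65,100)); s=proj(d,(440,367,56));print(s,lid(d,*s,48,56))
print(lid(t,*proj(t,(638,119,167)),16,167))
cv2.imwrite('pics/c5.png',np.hstack([cv2.resize(d['pixels'],None,fx=.7,fy=.7),cv2.resize(t['pixels'][130:200,250:330],(320,280))])[...,::-1])
```

```text
[319.65160501 218.4518645 ] (((321.0810852050781, 216.73654174804688), (82.06289672851562, 85.59072875976562), 89.52262878417969), array([491.9, 270.2]))
[249.49239266  55.36482025] (((249.44854736328125, 51.67515563964844), (59.886470794677734, 66.37866973876953), 166.5076904296875), array([440. , 369.3]))
(((283.8684997558594, 162.611083984375), (21.583866119384766, 23.140459060668945), 65.51226806640625), array([637.6, 118.3]))
```

View pics/c5.png

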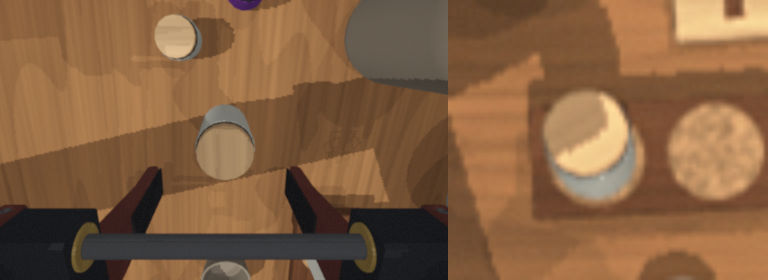

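The largest stands centred on disc 1, about 1 mm off. The gripper is now over the large canister, lid at (321,217) in the full frame. I'll pick it up.

step_arm(targets=[[[0,0,-0.5,0,0,0,1],[0,0,-0.6,0,0,0,1],[0,0,-0.6,0,0,0,1],[0,0,-0.4,0,0,0,1],[0,0,-0.1,0,0,0,1]]])

```text
t: 11.08
ee_pos: [491.4, 268.1, 223.1]
orientation: [-2.176, -2.266, 0.002]
ft_force: [-0.4, -0.5, 0.3]
width: 87.9
grasp_force: 0.0
```

step_arm(targets=[[[0,0,0,0,0,0,0.3],[0,0,0,0,0,0,0.3],[0,0,0,0,0,0,0.3],[0,0,0,0,0,0,0.3],[0,0,0,0,0,0,0.3]]])

```text
t: 11.7
ee_pos: [491.6, 269.1, 224.8]
orientation: [2.174, 2.267, 0.003]
ft_force: [1.8, -1.1, 6.2]
width: 57.9
grasp_force: 30.0
```

step_arm(targets=[[[0,0,0.3,0,0,0,0.3],[0,0,0.5,0,0,0,0.3],[0,0,0.5,0,0,0,0.3],[0,-0.3,0.2,0,0,0,0.3],[0,-0.5,0,0,0,0,0.3]]])

```text
t: 12.32
ee_pos: [490.8, 228.2, 299.8]
orientation: [2.173, 2.268, 0.001]
ft_force: [0.1, 0.6, -2.6]
width: 57.8
grasp_force: 30.0
```

step_arm(targets=[[[0,-0.7,0,0,0,0,0.3],[0,-0.7,0,0,0,0,0.3],[0,-0.7,0,0,0,0,0.3],[0,-0.7,0,0,0,0,0.3],[0,-0.6,0,0,0,0,0.3]]])

```text
t: 12.95
ee_pos: [490.1, 56.9, 298.6]
orientation: [-2.174, -2.266, 0.002]
ft_force: [-0.4, -0.2, -2.6]
width: 57.7
grasp_force: 30.0
```

step_arm(targets=[[[0.2,-0.45,0,0,0,0,0.3],[0.4,-0.25,0,0,0,0,0.3],[0.6,0,0,0,0,0,0.3],[0.6,0,0,0,0,0,0.3],[0.6,0,0,0,0,0,0.3]]])

```text
t: 13.58
ee_pos: [611.1, 22.9, 298.3]
orientation: [-2.174, -2.266, 0.002]
ft_force: [0.3, -0.5, -2.1]
width: 57.7
grasp_force: 30.0
```

step_arm(targets=[[[0.4,0,0,0,0,0,0.3],[0.15,0,-0.1,0,0,0,0.3],[0,0,-0.2,0,0,0,0.3],[0,0,-0.1,0,0,0,0.3],[0,0,0,0,0,0,0.3]]])

```text
t: 14.2
ee_pos: [637.7, 23.8, 278.1]
orientation: [-2.173, -2.266, 0.002]
ft_force: [0.6, -0.6, -2.7]
width: 57.6
grasp_force: 30.0
```

Run:
```python
from h import *
d=shot('wrist','w6')
for c in [(639.5,24.8),(639.5,62.8)]:print(proj(d,(*c,45)))
cv2.imwrite('pics/c6.png',cv2.resize(d['pixels'][100:300,220:420],(600,600),interpolation=2)[...,::-1])
```

```text
[324.64694493 218.31974133]
[327.48842364 159.3887293 ]
```

View pics/c6.png

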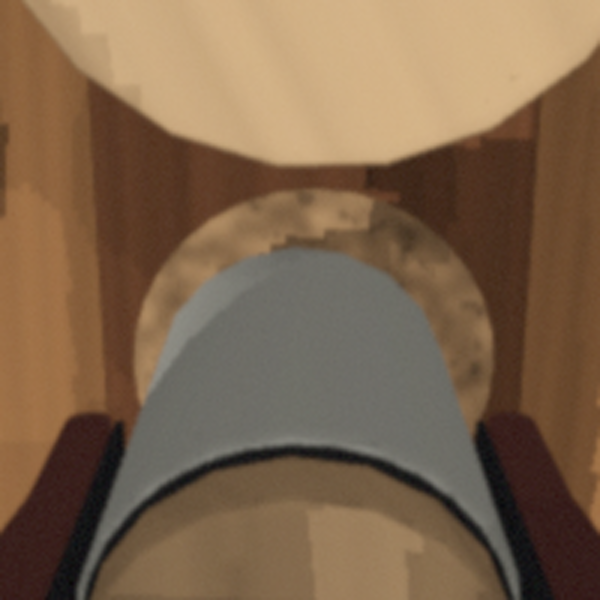

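step_arm(targets=[[[0.046,0.015,0,0,0,0,0.3],[0,0,-0.06,0,0,0,0.3],[0,0,-0.05,0,0,0,0.3],[0,0,-0.02,0,0,0,0.3],[0,0,0,0,0,0,0.3]]])

```text
t: 14.88
ee_pos: [640.8, 24.7, 272.3]
orientation: [-2.174, -2.267, 0.0]
ft_force: [-0.4, 0.4, -2.5]
width: 57.7
grasp_force: 30.0
```

step_arm(targets=[[[0,0,-0.015,0,0,0,0.3],[0,0,0,0,0,0,0.3],[0,0,-0.012,0,0,0,0.3],[0,0,0,0,0,0,0.3],[0,0,0,0,0,0,0.3]]])

```text
t: 15.5
ee_pos: [640.9, 24.6, 271.2]
orientation: [2.174, 2.267, 0.0]
ft_force: [-0.2, -0.6, -3.0]
width: 57.4
grasp_force: 30.0
```

step_arm(targets=[[[-0.01,0,-0.016,0,0,0,0.3],[0,0,0,0,0,0,0.3],[0,0,-0.014,0,0,0,0.3],[0,0,0,0,0,0,0.3],[0,0,0,0,0,0,0.3]]])

```text
t: 16.12
ee_pos: [640.4, 24.6, 269.8]
orientation: [2.174, 2.267, 0.0]
ft_force: [-0.8, -0.4, 0.4]
width: 58.0
grasp_force: 30.0
```

step_arm(targets=[[[0,0,0,0,0,0,1],[0,0,0,0,0,0,1],[0,0,0,0,0,0,1],[0,0,0.3,0,0,0,1],[0,0,0.6,0,0,0,1]]])

```text
t: 16.75
ee_pos: [640.0, 24.6, 314.8]
orientation: [-2.173, -2.266, 0.002]
ft_force: [0.3, 0.9, 0.6]
width: 88.1
grasp_force: 0.0
```

step_arm(targets=[[[0,0,0.6,0,0,0,1],[-0.1,-0.3,0.1,0,0,0,1],[-0.3,-0.7,0,0,0,0,1],[-0.4,-0.9,0,0,0,0,1],[-0.4,-0.9,0,0,0,0,1]]])

```text
t: 17.38
ee_pos: [578.9, -117.1, 349.0]
orientation: [-2.174, -2.267, 0.001]
ft_force: [0.9, 0.1, -0.1]
width: 87.8
grasp_force: 0.0
```

step_arm(targets=[[[-0.4,-0.9,0,0,0,0,1],[-0.4,-0.9,0,0,0,0,1],[-0.4,-0.9,0,0,0,0,1],[-0.4,-0.9,0,0,0,0,1],[-0.4,-0.9,0,0,0,0,1]]])

```text
t: 18.0
ee_pos: [478.5, -342.1, 349.0]
orientation: [-2.174, -2.266, 0.0]
ft_force: [-0.2, -0.9, 0.4]
width: 88.1
grasp_force: 0.0
```

step_arm(targets=[[[-0.25,-0.7,0,0,0,0,1],[0,-0.05,0,0,0,0,1],[0,0,-0.4,0,0,0,1],[0,0,-0.4,0,0,0,1],[0,0,0,0,0,0,1]]])

```text
t: 18.62
ee_pos: [467.2, -376.8, 307.9]
orientation: [-2.171, -2.265, 0.0]
ft_force: [-0.7, 0.9, -0.2]
width: 88.0
grasp_force: 0.0
```

Run:
```python
from h import *
d=shot('wrist','w7');t=shot('top','t7')
p=proj(d,(468,-378,78));print(p,lid(d,*p,60,78))
print(lid(t,*proj(t,(642,22,145)),14,145))
cv2.imwrite('pics/c7.png',np.hstack([cv2.resize(d['pixels'],None,fx=.7,fy=.7),cv2.resize(t['pixels'][130:200,260:340],(320,280))])[...,::-1])
```

```text
[323.22478576 224.35907091] (((322.079833984375, 226.7177276611328), (72.5981674194336, 75.7013168334961), 92.16573333740234), array([ 467.4, -379.6]))
(((317.04949951171875, 162.12457275390625), (18.590471267700195, 21.039907455444336), 105.12065124511719), array([641.7,  22.4]))
```

View pics/c7.png

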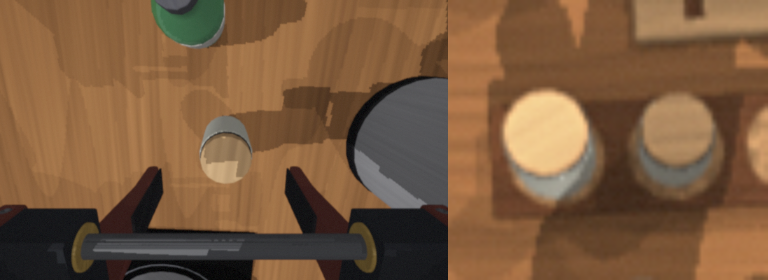

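Large sits centred on disc 2, within 0.5 mm. The medium's lid is at (322,227). I'll pick it up next.

step_arm(targets=[[[0,-0.03,-0.4,0,0,0,1],[0,0,-0.6,0,0,0,1],[0,0,-0.6,0,0,0,1],[0,0,-0.35,0,0,0,1],[0,0,-0.08,0,0,0,1]]])

```text
t: 19.35
ee_pos: [467.6, -379.1, 206.8]
orientation: [-2.173, -2.266, 0.0]
ft_force: [-0.3, 0.3, 0.6]
width: 88.2
grasp_force: 0.0
```

step_arm(targets=[[[0,0,0,0,0,0,0.3],[0,0,0,0,0,0,0.3],[0,0,0,0,0,0,0.3],[0,0,0,0,0,0,0.3],[0,0,0,0,0,0,0.3]]])

```text
t: 19.98
ee_pos: [468.1, -379.5, 208.7]
orientation: [2.174, 2.267, 0.0]
ft_force: [0.1, 0.5, 4.1]
width: 50.7
grasp_force: 30.0
```

step_arm(targets=[[[0,0,0.3,0,0,0,0.3],[0,0,0.7,0,0,0,0.3],[0,0,0.8,0,0,0,0.3],[0,0,0.8,0,0,0,0.3],[0,0.1,0.7,0,0,0,0.3]]])

```text
t: 20.6
ee_pos: [467.7, -374.4, 375.4]
orientation: [2.174, 2.266, 0.0]
ft_force: [1.0, -1.0, -2.5]
width: 50.6
grasp_force: 30.0
```

step_arm(targets=[[[0,0.4,0.1,0,0,0,0.3],[0,0.7,0,0,0,0,0.3],[0,0.7,0,0,0,0,0.3],[0,0.7,0,0,0,0,0.3],[0.1,0.7,0,0,0,0,0.3]]])

```text
t: 21.22
ee_pos: [471.7, -212.0, 376.7]
orientation: [-2.172, -2.265, 0.001]
ft_force: [1.1, -0.5, -2.7]
width: 50.5
grasp_force: 30.0
```

step_arm(targets=[[[0.3,0.7,0,0,0,0,0.3],[0.5,0.7,0,0,0,0,0.3],[0.6,0.7,0,0,0,0,0.3],[0.6,0.5,-0.2,0,0,0,0.3],[0.6,0.28,-0.4,0,0,0,0.3]]])

```text
t: 21.85
ee_pos: [602.9, -67.8, 347.1]
orientation: [-2.172, -2.269, 0.001]
ft_force: [-0.5, 1.2, -1.0]
width: 50.5
grasp_force: 30.0
```

step_arm(targets=[[[0.5,0,-0.5,0,0,0,0.3],[0.3,0,-0.5,0,0,0,0.3],[0.03,0,-0.4,0,0,0,0.3],[0,0,-0.2,0,0,0,0.3],[0,0,0,0,0,0,0.3]]])

```text
t: 22.48
ee_pos: [643.4, -70.2, 267.3]
orientation: [-2.173, -2.266, 0.002]
ft_force: [0.2, 0.1, -1.2]
width: 50.3
grasp_force: 30.0
```

Run:
```python
from h import *
d=shot('wrist','w8')
for c in [(644.5,-70.4),(644.5,-32.4)]:print(proj(d,(*c,45)))
cv2.imwrite('pics/c8.png',cv2.resize(d['pixels'][100:300,220:420],(600,600),interpolation=2)[...,::-1])
```

```text
[323.6226939  226.53057483]
[326.53036865 165.21283765]
```

View pics/c8.png

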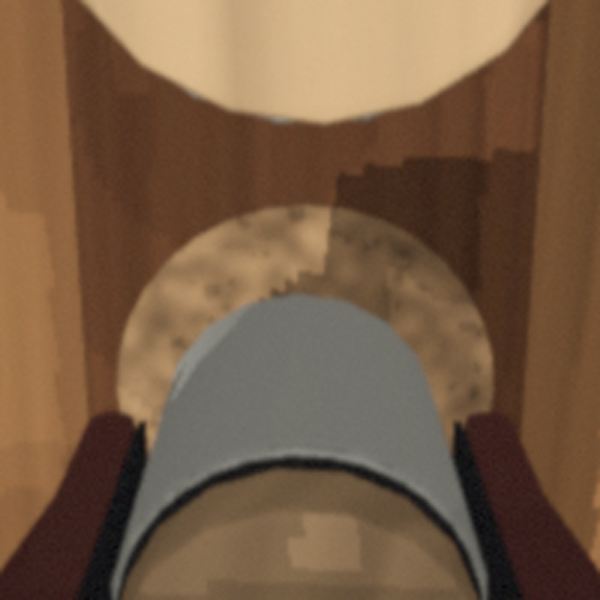

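step_arm(targets=[[[0.02,0.026,-0.08,0,0,0,0.3],[0,0,-0.08,0,0,0,0.3],[0,0,-0.05,0,0,0,0.3],[0,0,-0.02,0,0,0,0.3],[0,0,0,0,0,0,0.3]]])

```text
t: 23.15
ee_pos: [645.4, -69.1, 256.6]
orientation: [-2.175, -2.267, 0.0]
ft_force: [0.4, 0.0, -1.3]
width: 50.7
grasp_force: 30.0
```

step_arm(targets=[[[0,0,-0.012,0,0,0,0.3],[0,0,0,0,0,0,0.3],[0,0,-0.012,0,0,0,0.3],[0,0,0,0,0,0,0.3],[0,0,0,0,0,0,0.3]]])

```text
t: 23.78
ee_pos: [645.4, -69.1, 255.4]
orientation: [2.175, 2.267, -0.0]
ft_force: [0.1, 0.2, -1.8]
width: 50.2
grasp_force: 30.0
```

step_arm(targets=[[[0,0,-0.016,0,0,0,0.3],[0,0,0,0,0,0,0.3],[0,0,-0.016,0,0,0,0.3],[0,0,0,0,0,0,0.3],[0,0,0,0,0,0,0.3]]])

```text
t: 24.4
ee_pos: [645.4, -69.1, 253.8]
orientation: [-2.174, -2.267, 0.0]
ft_force: [1.0, 0.1, -1.9]
width: 50.2
grasp_force: 30.0
```

step_arm(targets=[[[0,0,-0.012,0,0,0,0.3],[0,0,0,0,0,0,0.3],[0,0,-0.01,0,0,0,0.3],[0,0,0,0,0,0,0.3],[0,0,0,0,0,0,0.3]]])

```text
t: 25.02
ee_pos: [645.4, -69.1, 253.7]
orientation: [2.174, 2.267, 0.0]
ft_force: [-3.9, 0.9, 8.9]
width: 50.4
grasp_force: 30.0
```

step_arm(targets=[[[0,0,0,0,0,0,1],[0,0,0,0,0,0,1],[0,0,0,0,0,0,1],[0,0,0.4,0,0,0,1],[0,0,0.8,0,0,0,1]]])

```text
t: 25.65
ee_pos: [644.9, -69.0, 312.8]
orientation: [-2.173, -2.266, 0.003]
ft_force: [1.6, -0.4, -0.1]
width: 87.7
grasp_force: 0.0
```

step_arm(targets=[[[0,0,0.8,0,0,0,1],[-0.3,0.2,0.4,0,0,0,1],[-0.5,0.6,0,0,0,0,1],[-0.5,0.9,0,0,0,0,1],[-0.5,0.9,0,0,0,0,1]]])

```text
t: 26.28
ee_pos: [554.6, 61.8, 374.3]
orientation: [2.175, 2.265, 0.002]
ft_force: [0.8, 0.8, -0.1]
width: 87.8
grasp_force: 0.0
```

step_arm(targets=[[[-0.5,0.9,0,0,0,0,1],[-0.5,0.9,0,0,0,0,1],[-0.5,0.9,0,0,0,0,1],[-0.4,0.9,0,0,0,0,1],[-0.3,0.9,0,0,0,0,1]]])

```text
t: 26.9
ee_pos: [444.5, 287.3, 374.3]
orientation: [2.174, 2.267, 0.003]
ft_force: [0.4, -1.0, 0.4]
width: 87.7
grasp_force: 0.0
```

step_arm(targets=[[[-0.1,0.9,-0.3,0,0,0,1],[0,0.6,-0.5,0,0,0,1],[0,0.14,-0.5,0,0,0,1],[0,0,-0.3,0,0,0,1],[0,0,0,0,0,0,1]]])

```text
t: 27.52
ee_pos: [440.2, 367.4, 292.4]
orientation: [-2.175, -2.267, 0.003]
ft_force: [0.1, -0.1, 0.4]
width: 87.4
grasp_force: 0.0
```

Run:
```python
from h import *
d=shot('wrist','w9');t=shot('top','t9')
p=proj(d,(440.3,368.5,56));print(p,lid(d,*p,50,56))
print(lid(t,*proj(t,(646,-72,123)),13,123))
cv2.imwrite('pics/c9.png',np.hstack([cv2.resize(d['pixels'],None,fx=.7,fy=.7),cv2.resize(t['pixels'][130:200,310:390],(320,280))])[...,::-1])
```

```text
[321.5555199  215.75562632] (((320.6367492675781, 212.8423614501953), (62.38147735595703, 63.62309265136719), 115.0118637084961), array([439.6, 370.5]))
(((348.6952209472656, 161.9126434326172), (15.483196258544922, 23.966032028198242), 125.15534973144531), array([644.9, -73. ]))
```

View pics/c9.png

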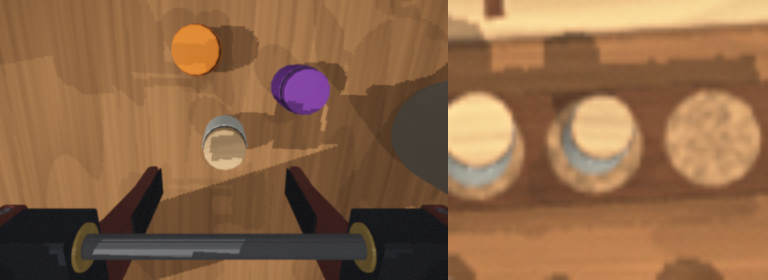

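Medium looks centred on disc 3. The white small canister with the bamboo lid is at (321,213), between the fingers, and orange and purple are clear of it. Picking it up.

step_arm(targets=[[[0,0.035,-0.5,0,0,0,1],[0,0,-0.6,0,0,0,1],[0,0,-0.5,0,0,0,1],[0,0,-0.3,0,0,0,1],[0,0,-0.15,0,0,0,1]]])

```text
t: 28.25
ee_pos: [440.7, 369.6, 190.3]
orientation: [2.175, 2.267, 0.001]
ft_force: [0.6, 0.1, -0.3]
width: 87.6
grasp_force: 0.0
```

step_arm(targets=[[[0,0,0,0,0,0,0.3],[0,0,0,0,0,0,0.3],[0,0,0,0,0,0,0.3],[0,0,0,0,0,0,0.3],[0,0,0,0,0,0,0.3]]])

```text
t: 28.88
ee_pos: [440.4, 369.8, 190.5]
orientation: [2.174, 2.267, 0.001]
ft_force: [-1.1, -0.0, 1.6]
width: 43.8
grasp_force: 30.0
```

step_arm(targets=[[[0,0,0.3,0,0,0,0.3],[0,0,0.8,0,0,0,0.3],[0,0,0.9,0,0,0,0.3],[0,0,0.9,0,0,0,0.3],[0,-0.3,0.8,0,0,0,0.3]]])

```text
t: 29.5
ee_pos: [440.3, 355.0, 378.0]
orientation: [2.173, 2.268, 0.003]
ft_force: [0.6, -0.6, -1.4]
width: 43.9
grasp_force: 30.0
```

step_arm(targets=[[[0.1,-0.6,0,0,0,0,0.3],[0.3,-0.8,0,0,0,0,0.3],[0.3,-0.8,0,0,0,0,0.3],[0.3,-0.8,0,0,0,0,0.3],[0.3,-0.8,0,0,0,0,0.3]]])

```text
t: 30.12
ee_pos: [505.5, 163.3, 376.2]
orientation: [2.174, 2.267, 0.001]
ft_force: [0.0, -0.6, 0.0]
width: 43.4
grasp_force: 30.0
```

step_arm(targets=[[[0.3,-0.8,0,0,0,0,0.3],[0.3,-0.8,0,0,0,0,0.3],[0.3,-0.8,0,0,0,0,0.3],[0.4,-0.8,0,0,0,0,0.3],[0.4,-0.8,0,0,0,0,0.3]]])

```text
t: 30.75
ee_pos: [590.6, -36.7, 376.2]
orientation: [2.174, 2.267, 0.001]
ft_force: [0.2, 0.1, -1.3]
width: 43.9
grasp_force: 30.0
```

step_arm(targets=[[[0.4,-0.8,0,0,0,0,0.3],[0.4,-0.7,0,0,0,0,0.3],[0.3,-0.3,-0.2,0,0,0,0.3],[0.05,0,-0.5,0,0,0,0.3],[0,0,-0.6,0,0,0,0.3]]])

```text
t: 31.38
ee_pos: [648.1, -124.9, 309.7]
orientation: [2.174, 2.267, 0.001]
ft_force: [0.4, 0.4, -1.2]
width: 43.5
grasp_force: 30.0
```

step_arm(targets=[[[0,0,-0.6,0,0,0,0.3],[0,0,-0.4,0,0,0,0.3],[0,0,-0.2,0,0,0,0.3],[0,0,0,0,0,0,0.3],[0,0,0,0,0,0,0.3]]])

```text
t: 32.0
ee_pos: [648.4, -125.3, 251.3]
orientation: [2.174, 2.266, 0.001]
ft_force: [-0.1, -0.8, -0.8]
width: 43.6
grasp_force: 30.0
```

Run:
```python
from h import *
d=shot('wrist','w10')
for c in [(648,-165),(648,-127)]:print(proj(d,(*c,45)))
cv2.imwrite('pics/c10.png',cv2.resize(d['pixels'][100:300,220:420],(600,600),interpolation=2)[...,::-1])
```

```text
[317.15085261 297.70574664]
[319.75171951 239.40440378]
```

View pics/c10.png

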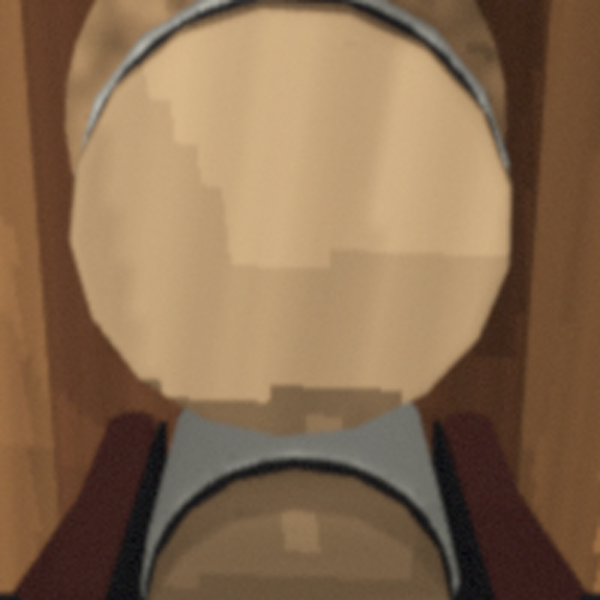

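I summed the y shift wrong and stopped 40 mm short. The small canister hangs between discs 3 and 4, clear of the medium. I'll shift -40 mm in y.

step_arm(targets=[[[0,-0.2,0,0,0,0,0.3],[0,-0.4,0,0,0,0,0.3],[0,-0.2,0,0,0,0,0.3],[0,0,0,0,0,0,0.3],[0,0,0,0,0,0,0.3]]])

```text
t: 32.67
ee_pos: [647.8, -165.4, 250.1]
orientation: [-2.175, -2.267, 0.0]
ft_force: [-0.0, 0.1, -0.6]
width: 43.8
grasp_force: 30.0
```

Run:
```python
from h import *
d=shot('wrist','w11')
for c in [(648,-165),(648,-127)]:print(proj(d,(*c,45)))
cv2.imwrite('pics/c11.png',cv2.resize(d['pixels'][100:300,220:420],(600,600),interpolation=2)[...,::-1])
```

```text
[321.67869675 237.09283676]
[324.69762665 171.05370723]
```

View pics/c11.png

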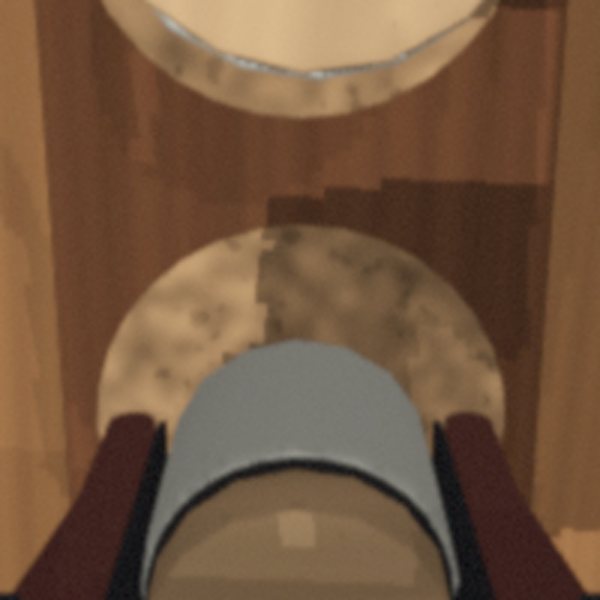

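step_arm(targets=[[[0,0,-0.08,0,0,0,0.3],[0,0,-0.08,0,0,0,0.3],[0,0,-0.06,0,0,0,0.3],[0,0,-0.02,0,0,0,0.3],[0,0,0,0,0,0,0.3]]])

```text
t: 33.35
ee_pos: [647.9, -165.3, 238.1]
orientation: [-2.174, -2.267, 0.0]
ft_force: [-0.4, 0.1, -1.1]
width: 43.0
grasp_force: 30.0
```

step_arm(targets=[[[0,0,-0.012,0,0,0,0.3],[0,0,0,0,0,0,0.3],[0,0,-0.012,0,0,0,0.3],[0,0,0,0,0,0,0.3],[0,0,0,0,0,0,0.3]]])

```text
t: 33.98
ee_pos: [647.9, -165.3, 237.1]
orientation: [2.174, 2.267, -0.0]
ft_force: [0.7, -0.8, -1.4]
width: 43.9
grasp_force: 30.0
```

step_arm(targets=[[[0,0,-0.014,0,0,0,0.3],[0,0,0,0,0,0,0.3],[0,0,-0.012,0,0,0,0.3],[0,0,0,0,0,0,0.3],[0,0,0,0,0,0,0.3]]])

```text
t: 34.6
ee_pos: [647.9, -165.3, 235.7]
orientation: [-2.174, -2.267, 0.0]
ft_force: [-0.5, -0.5, -0.4]
width: 44.0
grasp_force: 30.0
```

step_arm(targets=[[[0,0,-0.01,0,0,0,0.3],[0,0,0,0,0,0,0.3],[0,0,-0.006,0,0,0,0.3],[0,0,0,0,0,0,0.3],[0,0,0,0,0,0,0.3]]])

```text
t: 35.22
ee_pos: [647.9, -165.3, 235.5]
orientation: [2.174, 2.267, 0.0]
ft_force: [-1.1, 0.1, 5.2]
width: 43.6
grasp_force: 30.0
```

Contact. Releasing, going up and drawing back.

step_arm(targets=[[[0,0,0,0,0,0,1],[0,0,0,0,0,0,1],[0,0,0,0,0,0,1],[0,0,0.3,0,0,0,1],[0,0,0.7,0,0,0,1]]])

```text
t: 35.85
ee_pos: [647.4, -165.2, 284.6]
orientation: [-2.173, -2.265, 0.002]
ft_force: [0.2, -0.5, 0.0]
width: 86.6
grasp_force: 0.0
```

step_arm(targets=[[[0,0,0.8,0,0,0,1],[0,0,0.8,0,0,0,1],[-0.3,0,0.4,0,0,0,1],[-0.6,0,0,0,0,0,1],[-0.8,0,0,0,0,0,1]]])

```text
t: 36.48
ee_pos: [562.4, -165.3, 386.4]
orientation: [2.173, 2.266, 0.002]
ft_force: [-0.7, -0.0, 0.1]
width: 87.8
grasp_force: 0.0
```

step_arm(targets=[[[-0.8,0,0,0,0,0,1],[-0.8,0,0,0,0,0,1],[-0.5,0,0,0,0,0,1],[0,0,0,0,0,0,1],[0,0,0,0,0,0,1]]])

```text
t: 37.1
ee_pos: [458.8, -165.6, 385.8]
orientation: [2.173, 2.266, 0.002]
ft_force: [0.6, -0.4, 0.8]
width: 87.8
grasp_force: 0.0
```

Run:
```python
from h import *
t=shot('top','t12');s=shot('scene','s12')
a=cv2.resize(t['pixels'][130:250,160:480],(800,300),interpolation=2);b=cv2.resize(s['pixels'][100:310,160:480],(457,300))
cv2.imwrite('pics/c12.png',np.vstack([a,np.pad(b,((0,0),(0,343),(0,0)))])[...,::-1])
```

```text
(no output)
```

View pics/c12.png

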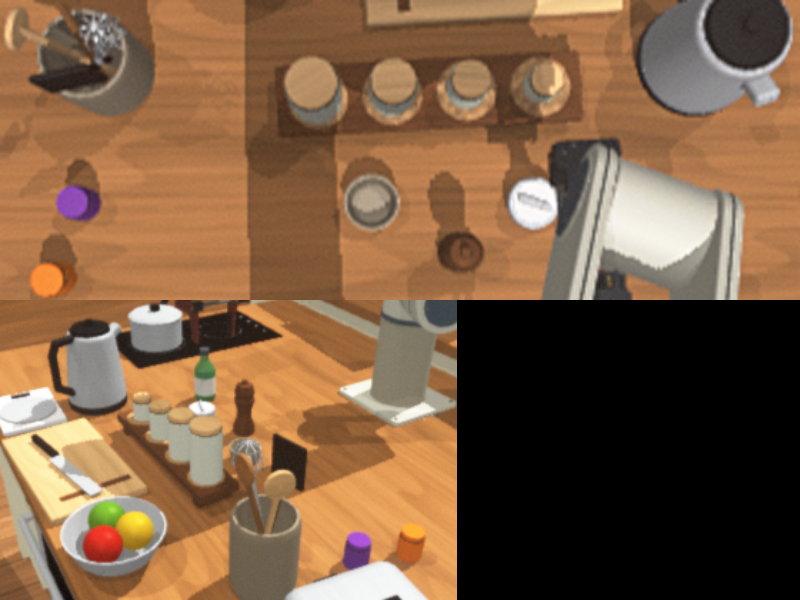

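All four canisters stand upright in the right order, largest by the crock. The mill, oil bottle, ramekin, timer and both look-alikes are where they were.

```bash
python3 -c "
from workcell import ctrl
print(ctrl.close_job())"
```

```text
the job is handed in; nothing more can be done
None
```

The four canisters stand upright on their cork discs, largest next to the crock and smallest next to the kettle, each lowered to contact before release, the bystanders and look-alikes left standing, and the job is handed in at about 37 s.

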